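# Turn the die turret and seat the plunger

## Robot

A 6-joint arm with a two-finger parallel gripper is mounted at the origin on the work surface. World frame = base frame: x ahead of the robot, y to its left, z up, the work surface at z = 0. Lengths are in m, angles in degrees, forces in N, time in s.
With the tool pointing down it reaches from about 0.35 to 0.775 m from the base axis. Payload 7.3 kg.
Tool frame: the origin (TCP) lies on the centre line of the jaws, within the pads' length; the fingertips stand tcp_to_tips ahead of it and the grasp point (between the pads) is the TCP (tcp_to_tips is the distance from the TCP to the fingertips, in m); z points along the fingers, y is the line along which they close (so a half turn about z gives the same grasp; the last joint's range is limited). The gripper opens to 92 mm and grips with 3 to 60 N. Pads are 19 mm wide; open, the fingers measure 130 mm over their backs; the gripper's body (75 mm by 190 mm) begins 47 mm behind the grasp point.
Start: joints at [65.317, 19.595, 87.324, -0, 73.075, -8.365], TCP at [0.147, 0.504, 0.246] pointing down, gripper open.
Joint ranges: [-145.02, 145.02], [-44.19, 115.74], [2.07, 154.8], [-57.11, 237.11], [16.16, 152.29], [-177.93, 177.93]. Speed limits (degrees/s): [147.25, 147.25, 180, 180, 180, 180].

## Interface

Orientations are given as a 3x3 rotation matrix whose columns are the frame's x, y, z axes.
In Python, from cell import * gives the robot as it stands. The module is installed in compiled form; this text tells all that it offers.
- The arm moves only by the shell command python3 -m creep 'ROWS' [OPENING]. ROWS is text: rows parted by semicolons, each of 4 numbers parted by spaces: the shift along the tool's x, y, z each as a share of 0.3 m, from -1 to 1, then the turn about the tool's z as a share of 90 degrees, from -1 to 1. A call has 1 to 20 rows; each row is the pose to reach, as a shift and turn from the pose commanded when the call began, along the tool's axes at that moment; what a row does not reach only later rows make up. A row lasts 1/8 s, in which the tool goes at most 62.5 mm and 10.7 degrees, less where a joint would pass 70% of its speed; a pose out of reach is approached as far as the arm can. A call with a number of a shift or a turn outside -1 to 1 is refused whole. A call with a gripper value outside its range is refused whole. OPENING is the closure, from -1 (fully open) to 1 (shut), set as the call begins (- or left out, the last holds). The fingers move at their own pace and stop on an object; the grip force is fixed at half the most. Time passes only in rows, so rows that repeat a pose let the fingers close. It gives the time, the measured TCP pose, the force, the opening and the grip force at its end, in the units of the state.
- observe(): the state, without advancing time (a new reading comes with each control period).
- grab_frame(name): name is "scene" or "top" or "wrist"; returns a dict with "pixels" (420x560x3 uint8, blue, green, red), "fx", "fy", "cx", "cy" (pixels), "k1" (the pictures are not rectified: a ray, as slopes to the right and down, at radius r is drawn at 1 + k1 r^2 times it, then the intrinsics apply), "rvec" (rotation vector, rad) and "tvec" (3), from world to camera coordinates, as OpenCV has them; the wrist camera has in their place "T_tool_cam" (4x4, takes a point from camera to tool coordinates, whose origin is the TCP and whose axes are the flange's). Camera axes: x right, y down, z forward; pixel columns grow to the right and rows downward; lengths in m; the calibration is good to about 2 mm. A picture is of the moment at which its call begins: read the wrist's pose just before it. There is no depth.
- hand_in(): hands the job in; it is judged then, once.
The state is a dict: "time": time; "joint_pos": joint angles; "joint_vel": joint speeds; "joint_torque": joint torques, N m; "position": TCP position; "eef_rot": TCP orientation; "contact_force": force on the tool from outside, world axes, zero at the start; "wrist_torque": the same for the moment, N m; "gripper_width": finger opening in m; "grasp_force": force on a finger pad.
Only numpy, scipy, OpenCV 4.12 (cv2) and the standard library are available. Lean on these libraries where they do the work, as an engineer would, in place of code of your own. Each camera call takes 0.05 s, during which the arm holds its last target. There are 200 camera calls.

## Task

Set up the shoemaker's turret press: push on the spokes of its turntable with a fingertip to turn it until the square die stands centred under the plunger, then press the plunger's black head all the way down so that it rests on that die, and leave it there. Never press the plunger down towards anything but the square die, do not touch any of the dies, and leave the tin, jar, rubber heel and hammer lying where they are: nothing is to be picked up.

Things in the scene. Friction and masses are not known exactly. Their poses are not given: they have to be found in the camera images.
- press: Grey bench press, fixed. Origin on the table under the turntable's axis; x points to the plunger (at x 55 mm, y 0) and the column (34 mm square, x 155, 155 mm high); the -x side is open and faces the robot. Base plate x -80 to 180, 130 mm wide, 20 mm high. Arm 26 mm wide, 125 to 150 mm up, from column to x 42; its sleeve (radius 15 mm, 118 to 156 mm up) guides the plunger.
- turret (a joint): The turntable: pale metal disc of radius 75 mm, 55 to 69 mm above the table. Turns endlessly both ways about the press's vertical axis; radians, growing counter-clockwise seen from above. 0 (and every whole turn) = the square die exactly under the plunger. Stays where it is left (dry friction about 0.12 N m).
- spokes: Four level spokes of the turntable, to be pushed. Origin on its axis at table height, turning with it; x points to the square die. They stand out at 45, 135, 225, 315 degrees from x, 75 to 116 mm from the axis: bars 10 mm thick, centre 62 mm above the table, each with a black 16 mm ball centred 108 mm from the axis. 35 mm clear below.
- die_square: The square die, 28 x 28 mm, 16 mm high, dark steel. Fixed on the turntable; origin under its centre, 55 mm from the axis in the spokes frame's +x direction. Its top is 85 mm above the table.
- die_bar: Narrow oblong die, 9 x 34 mm, 16 mm high, fixed on the turntable 55 mm from the axis, at 90 degrees counter-clockwise from the square die.
- die_round: Round die of 34 mm diameter, 16 mm high, fixed on the turntable 55 mm from the axis, across from (180 degrees) the square die.
- die_pin: Slim round die of 12 mm diameter, 16 mm high, fixed on the turntable 55 mm from the axis, at 270 degrees counter-clockwise from the square die.
- square_top (a point): Centre of the square die's top face.
- plunger_foot (a point): Centre of the plunger's flat lower end (16 mm diameter rod). 105 mm above the table when up, 85 mm when down (on the die).
- plunger_top (a point): Centre of the top of the plunger's round black head (36 mm diameter, 10 mm thick), the place to press. 190 mm above the table when up, 170 mm when down.
- plunger (a joint): How far the plunger is pressed down, m: 0 = up (as found), 0.020 = fully down, stopped. It slides with about 5 N of friction and stays where it is left; no spring.
- polish_tin: Bystander: round flat steel tin, 72 mm diameter, 24 mm high, loose; origin under its centre.
- glue_jar: Bystander: closed amber jar, 54 mm diameter, 70 mm high, loose; origin under its centre.
- rubber_heel: Bystander: black D-shaped rubber heel, about 68 x 64 mm, 18 mm high, loose; origin under the centre of its round end.
- hammer: Bystander: hammer lying on the table, about 280 mm long, up to about 35 mm high, loose; the handle points along its -x.

How it is judged (in metres and radians):
On the way, in this order (a step that is already met when the one before it is completed fails the run):
1. a finger pushes on a spoke (contact force between the fingers and spokes above 0.3 N), for 0.05 s.
2. the square die stands still, centred under the raised plunger (horizontal distance between square_top and plunger_foot below 0.007 m and velocity of joint turret between -0.05 and 0.05 rad/s and value of joint plunger below 0.003 m), for 0.3 s.
3. the plunger is pressed fully down on the square die (horizontal distance between square_top and plunger_foot below 0.007 m and value of joint plunger above 0.0175 m), for 0.2 s.
At the end, for the whole second after the job is handed in: The square die's centre is within 7 mm (horizontally) of the plunger's axis and the turntable is at rest; the plunger is down by at least 17.5 of its 20 mm (all of step 3 and velocity of joint turret between -0.05 and 0.05 rad/s); the robot touches nothing.
It fails at once if the plunger is pressed down (over 4 mm) while the square die is more than 9 mm off its axis (value of joint plunger above 0.004 m and horizontal distance between square_top and plunger_foot above 0.009 m).
It fails at once if the robot touches a die (over 1 N) (contact force between any of the fingers, the arm and die_square above 1 N or contact force between any of the fingers, the arm and die_bar above 1 N or contact force between any of the fingers, the arm and die_round above 1 N or contact force between any of the fingers, the arm and die_pin above 1 N).
It fails at once if a bystander is moved by more than 20 mm or picked up (distance of any of polish_tin, glue_jar, rubber_heel, hammer from where it was at the start of the episode above 0.02 m).
It also fails if it takes over 67 s, if anything falls off the work surface, if the arm or the gripper's body presses on something with over 40 N, if the wrist force passes 120 N, or if a joint passes its speed limit or range.

## Working session

There is one attempt and no reset: what is moved stays moved. The work goes in short steps, Python scripts to look and compute and a shell command to move; the robot and the scene stay as the last step left them, time stands still between calls to the robot, and variables do not carry over. Pictures are saved under pics/ and viewed, at most 10 in all, crops included, and the job is handed in when it is done.

```bash
mkdir -p pics; cat > h.py <<'E'
from cell import *
import numpy as np, cv2
def K(f): return np.array([[f['fx'],0,f['cx']],[0,f['fy'],f['cy']],[0,0,1.]])
def cam(f,s=None):
    if 'rvec' in f:
        R=cv2.Rodrigues(np.array(f['rvec'],float))[0]; return R.T,-R.T@np.array(f['tvec'],float).ravel()
    T=np.array(f['T_tool_cam']); Rt=np.array(s['eef_rot']); return Rt@T[:3,:3], np.array(s['position'])+Rt@T[:3,3]
def rays(f,px,s=None):
    R,c=cam(f,s); d=np.array([f['k1'],0,0,0,0],float)
    u=cv2.undistortPoints(np.array(px,float).reshape(-1,1,2),K(f),d).reshape(-1,2)
    return c,(R@np.c_[u,np.ones(len(u))].T).T
def onz(f,px,z,s=None):
    c,d=rays(f,px,s); z=np.broadcast_to(z,len(d)); return c+d*((z-c[2])/d[:,2])[:,None]
def proj(f,P,s=None):
    R,c=cam(f,s); q=(np.array(P,float).reshape(-1,3)-c)@R; 
    return cv2.projectPoints(q,np.zeros(3),np.zeros(3),K(f),np.array([f['k1'],0,0,0,0],float))[0].reshape(-1,2)
E
python3 - <<'E'
from h import *
s=observe()
print({k:np.round(v,3).tolist() for k,v in s.items()})
for n in('scene','top'):
    f=grab_frame(n);cv2.imwrite(f'pics/{n}0.png',f['pixels']);print(n,cam(f)[1],f['fx'],f['k1'])
E
```

```text
{'time': 0.0, 'joint_pos': [65.315, 19.637, 87.379, -0.002, 73.074, -8.365], 'joint_vel': [-0.039, 0.012, 0.068, 0.001, -0.062, -0.039], 'joint_torque': [-0.0, -43.127, -24.421, 0.071, 0.056, -0.0], 'position': [0.147, 0.503, 0.245], 'eef_rot': [[-0.96, 0.281, -0.001], [0.281, 0.96, -0.001], [0.0, -0.002, -1.0]], 'contact_force': [0.643, -0.554, 0.012], 'wrist_torque': [0.026, 0.032, 0.017], 'grasp_force': 0.0, 'gripper_width': 0.092}
scene [ 0.87808292 -0.39875882  0.91373712] 390.53530141545747 -0.01890175223436974
top [0.36033968 0.09264474 1.21698633] 528.9150202677574 0.04228280522889395
```

View pics/scene0.png

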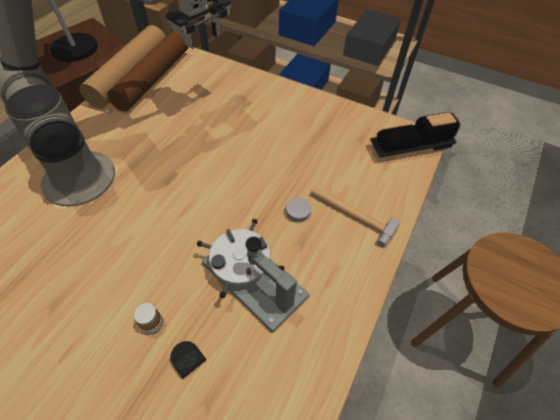

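View pics/top0.png

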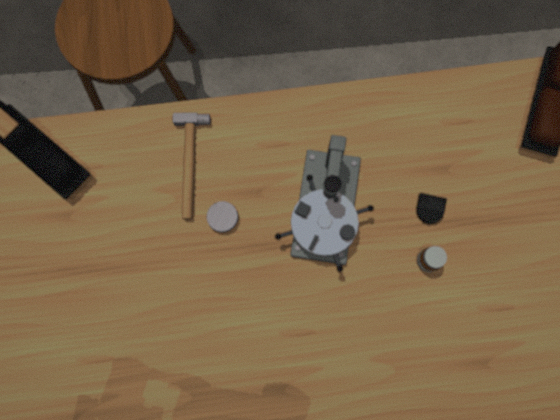

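The scene view shows the press mid-table with its open side towards the robot. In the top view the turntable is at about (325,222) and the plunger head at (332,184). The square die appears to be at (303,210), the bar at (314,243) and the round die at (347,233). The spoke balls are at (278,236), (340,268), (370,208) and (310,178). I'll measure next.

```bash
python3 - <<'E'
from h import *
f=grab_frame('top');g=grab_frame('scene')
for n,q,(x,y,w,h),k in(('t',f,(265,125,115,155),5),('s',g,(185,205,130,125),5)):
    cv2.imwrite(f'pics/{n}1.png',cv2.resize(q['pixels'][y:y+h,x:x+w],None,fx=k if n=='s' else 3.8,fy=k-.2 if n=='s' else 3.8,interpolation=cv2.INTER_CUBIC))
def blobs(q,box,thr,lo,hi):
    x,y,w,h=box;m=(q['pixels'][y:y+h,x:x+w].max(2)<thr).astype('uint8')
    n,_,st,c=cv2.connectedComponentsWithStats(m)
    return [(c[i]+[x,y],st[i,4]) for i in range(1,n) if lo<=st[i,4]<=hi]
for c,a in blobs(f,(265,125,115,155),50,8,500): print('top',c.round(1),a,onz(f,[c],.062).round(4),onz(f,[c],.085)[0,:2].round(4))
for c,a in blobs(g,(185,205,130,125),50,8,500): print('sc',c.round(1),a,onz(g,[c],.062).round(4),onz(g,[c],.085)[0,:2].round(4))
# disc: bright pale
x,y,w,h=(265,125,115,155);p=f['pixels'][y:y+h,x:x+w].astype(int)
m=((p.min(2)>100)&(np.ptp(p,axis=2)<45)).astype('uint8')
cs,_=cv2.findContours(m,cv2.RETR_EXTERNAL,cv2.CHAIN_APPROX_NONE);c=max(cs,key=cv2.contourArea)
hull=cv2.convexHull(c)[:,0]+[x,y];W=onz(f,hull,.069)
e=cv2.minEnclosingCircle((W[:,:2]*1000).astype(np.float32));print('disc',e)
E
```

```text
top [327.3 159.4] 21 [[ 0.7335 -0.0502  0.062 ]] [ 0.726  -0.0474]
top [309.1 177.5] 22 [[ 0.6962 -0.0033  0.062 ]] [ 0.6895 -0.0014]
top [332.4 186.1] 277 [[ 0.6693 -0.0526  0.062 ]] [ 0.6632 -0.0497]
top [369.9 207.9] 18 [[ 0.6087 -0.1287  0.062 ]] [ 0.6037 -0.1243]
top [278.2 236.1] 21 [[0.5708 0.083  0.062 ]] [0.5666 0.0832]
top [339.6 267.1] 23 [[ 0.4854 -0.0418  0.062 ]] [ 0.4829 -0.0391]
sc [253.8 244.5] 174 [[0.6069 0.0225 0.062 ]] [0.6142 0.0111]
sc [199.1 243.4] 11 [[ 0.4847 -0.0407  0.062 ]] [ 0.4953 -0.0504]
sc [218.  266.7] 9 [[ 0.562  -0.0727  0.062 ]] [ 0.5705 -0.0815]
sc [222.2 294.3] 21 [[ 0.6094 -0.1279  0.062 ]] [ 0.6167 -0.1352]
disc ((606.1510009765625, -16.779834747314453), 91.85555267333984)
```

View pics/t1.png

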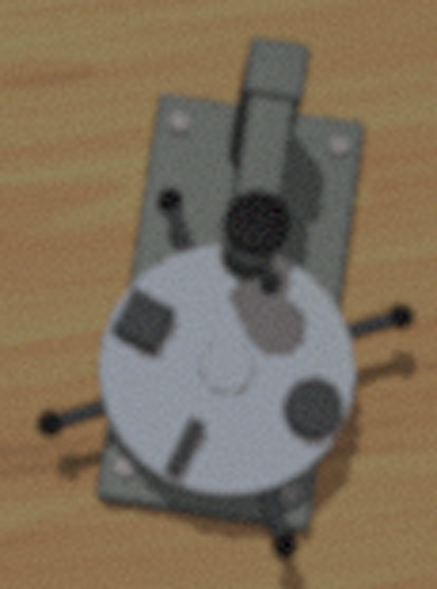

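The crop shows the square die upper left at crop (145,322), the bar at (187,447), the round die at (313,408) and the pin partly hidden at (270,280). The opposite ball pairs both give an axis near (0.590, -0.023), with radius about 107 mm as stated. The two views agree on the ball height. Next I'll get the press's yaw and plan the push.

```bash
python3 - <<'E'
from h import *
try: print('ttt',tcp_to_tips)
except NameError: import cell; print([n for n in dir(cell) if n[0]!='_'])
f=grab_frame('top')
cr=lambda p:np.array(p,float)/3.8+[265,125]
b=onz(f,cr([(160,95),(363,122),(305,530),(98,500)]),.02)[:,:2]
print('base',b.round(3).tolist()); d=b[0]+b[1]-b[2]-b[3]; print('len',np.linalg.norm(d)/2,'yaw',np.degrees(np.arctan2(d[1],d[0])))
h=onz(f,cr([(257,225)]),.19)[0]; c=np.array([.590,-.023]); v=h[:2]-c
print('head',h,np.linalg.norm(v),np.degrees(np.arctan2(v[1],v[0])))
k=onz(f,cr([(280,67)]),.155)[0,:2]-c; print('col',np.linalg.norm(k),np.degrees(np.arctan2(k[1],k[0])))
sq=onz(f,cr([(145,322)]),.085)[0,:2]-c; print('sq',np.linalg.norm(sq),np.degrees(np.arctan2(sq[1],sq[0])))
E
```

```text
ttt 0.019
base [[0.776, -0.011], [0.743, -0.134], [0.494, -0.06], [0.528, 0.06]]
len 0.25871256821449556 yaw -16.269656901361266
head [ 0.63895332 -0.03765284  0.19      ] 0.05109925498392843 -16.663638242822483
col 0.1537122322522931 -16.9556697927346
sq 0.05265486000766284 57.77045697687527
```

```bash
cat >> h.py <<'E'
c0=np.array([.590,-.023]); YAW=-16.5
def P(th,off,r=.091,z=.064):
    a=np.radians(th); return np.r_[c0+r*np.array([np.cos(a),np.sin(a)])-off*np.array([np.sin(a),-np.cos(a)]),z], th-90
def rel(p,yaw,p0,R0):
    "row numbers for world TCP p with tool y at yaw, from p0,R0"
    y0=np.degrees(np.arctan2(R0[1,1],R0[0,1])); t=(y0-yaw+180)%360-180
    return np.r_[R0.T@(p-p0)/.3, t/90].round(3)
def Rd(yaw):
    a=np.radians(yaw); y=np.array([np.cos(a),np.sin(a),0]); z=np.array([0,0,-1.]); return np.c_[np.cross(y,z),y,z]
E
python3 - <<'E'
from h import *
s=observe();p0=np.array(s['position']);R0=np.array(s['eef_rot'])
p,y=P(190.4,.044); p[2]=.2; print(p,rel(p,y,p0,R0))
E
```

```text
[ 0.50843784 -0.08270439  0.2       ] [-1.704 -1.538  0.152 -0.297]
```

```bash
python3 -m creep '-0.2 -0.18 0 0;-0.4 -0.36 0 0;-0.6 -0.54 0 0;-0.8 -0.72 0 0;-0.95 -0.86 0 0;-1 -0.9 0 0;-1 -0.9 0 0' 1
python3 -m creep '-0.15 -0.14 0 -0.08;-0.35 -0.32 0 -0.16;-0.55 -0.5 0.05 -0.24;-0.7 -0.63 0.1 -0.3;-0.7 -0.63 0.15 -0.3;-0.7 -0.63 0.15 -0.3;-0.7 -0.63 0.15 -0.3'
python3 - <<'E'
from h import *
s=observe();p0=np.array(s['position']);R0=np.array(s['eef_rot'])
p,y=P(190.4,.044);print(s['gripper_width'],rel(p,y,p0,R0))
f=grab_frame('top');cv2.imwrite('pics/t2.png',cv2.resize(f['pixels'][110:310,220:440],None,fx=2.5,fy=2.5))
E
```

```text
time: 1.12
position: [0.3607, 0.158, 0.2458]
eef_rot: [[-0.959, 0.284, 0.001], [0.284, 0.959, -0.0], [-0.001, 0.0, -1.0]]
contact_force: [0.5, -0.1, 0.4]
gripper_width: 0.0262
grasp_force: 0.0
time: 2.0
position: [0.5076, -0.0795, 0.2008]
eef_rot: [[-0.983, -0.185, -0.001], [-0.185, 0.983, 0.001], [0.0, 0.001, -1.0]]
contact_force: [0.6, 0.9, 0.3]
gripper_width: 0.0002
grasp_force: 0.0
0.00021976862803059873 [-0.001 -0.011  0.456  0.003]
```

View pics/t2.png

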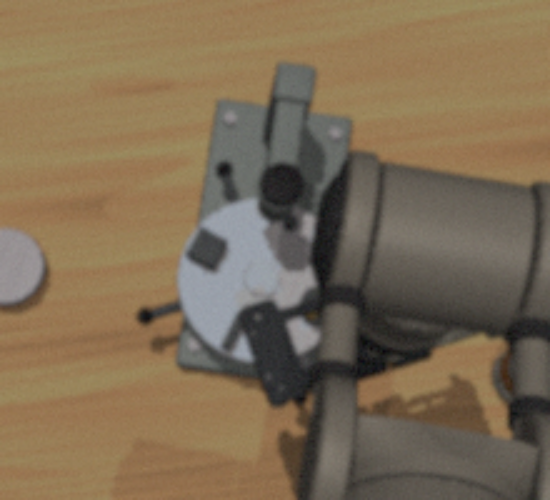

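The top view shows the gripper over the near side of the disc, with the forearm masking the right half. Before going down I'll check the height clearance from the side.

```bash
python3 -m creep '0 0 0.12 0;0 0 0.24 0;0 -0.01 0.24 0;0 -0.01 0.24 0'
python3 - <<'E'
from h import *
f=grab_frame('scene');cv2.imwrite('pics/s2.png',cv2.resize(f['pixels'][60:360,60:360],None,fx=2,fy=2))
E
```

```text
time: 2.55
position: [0.5094, -0.0827, 0.1305]
eef_rot: [[-0.983, -0.186, 0.003], [-0.186, 0.983, -0.001], [-0.002, -0.001, -1.0]]
contact_force: [0.4, -0.3, 0.7]
gripper_width: 0.0003
grasp_force: 0.0
```

View pics/s2.png

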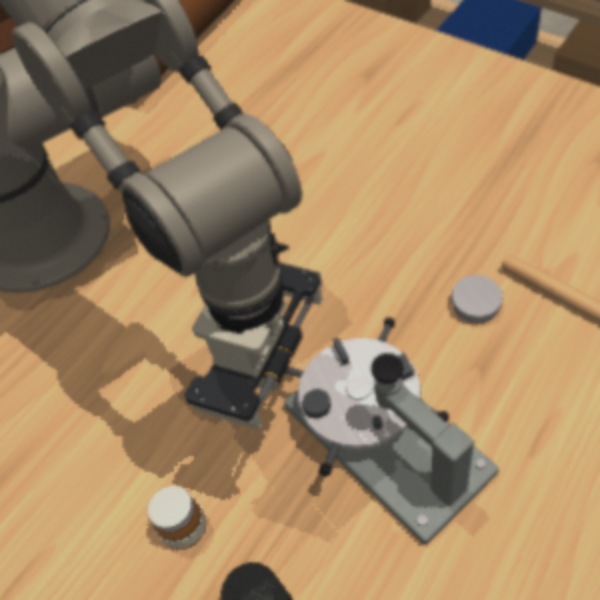

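The wrist and forearm are well above the press, and the spoke facing the robot, at about (290,373), is just ahead of the gripper. I'll finish the descent and work out the push.

```bash
python3 -m creep '0 0 0.11 0;0 0 0.22 0;0 0 0.22 0;0 0 0.22 0'
python3 - <<'E'
from h import *
p0,y0=P(190.4,.044);R=Rd(y0)
for th in range(190,117,-4):
    p,y=P(th+.4,.044 if th==190 else .024); print(th,rel(p,y,p0,R).tolist())
p1,y1=P(150.4,.024)
print(rel(p1,y1,p0,R))
for th in range(150,117,-4):
    p,y=P(th+.4,.024); print(th,rel(p,y,p1,Rd(y1)).tolist())
E
```

```text
time: 3.1
position: [0.5097, -0.0831, 0.0645]
eef_rot: [[-0.983, -0.185, 0.003], [-0.185, 0.983, -0.001], [-0.003, -0.001, -1.0]]
contact_force: [0.3, 0.5, 1.0]
gripper_width: 0.0004
grasp_force: 0.0
190 [0.0, 0.0, 0.0, 0.0]
186 [0.005, 0.088, 0.0, 0.044]
182 [0.008, 0.11, 0.0, 0.089]
178 [0.01, 0.131, 0.0, 0.133]
174 [0.01, 0.153, 0.0, 0.178]
170 [0.009, 0.175, 0.0, 0.222]
166 [0.006, 0.197, 0.0, 0.267]
162 [0.002, 0.218, 0.0, 0.311]
158 [-0.004, 0.24, 0.0, 0.356]
154 [-0.011, 0.26, 0.0, 0.4]
150 [-0.02, 0.28, 0.0, 0.444]
146 [-0.03, 0.3, 0.0, 0.489]
142 [-0.041, 0.319, 0.0, 0.533]
138 [-0.054, 0.336, 0.0, 0.578]
134 [-0.067, 0.353, 0.0, 0.622]
130 [-0.082, 0.369, 0.0, 0.667]
126 [-0.098, 0.384, 0.0, 0.711]
122 [-0.116, 0.398, 0.0, 0.756]
118 [-0.134, 0.41, 0.0, 0.8]
[-0.02   0.28   0.     0.444]
150 [0.0, 0.0, 0.0, 0.0]
146 [0.005, 0.021, 0.0, 0.044]
142 [0.008, 0.043, 0.0, 0.089]
138 [0.01, 0.065, 0.0, 0.133]
134 [0.01, 0.087, 0.0, 0.178]
130 [0.009, 0.109, 0.0, 0.222]
126 [0.006, 0.13, 0.0, 0.267]
122 [0.002, 0.152, 0.0, 0.311]
118 [-0.004, 0.173, 0.0, 0.356]
```

```bash
python3 -m creep '0 0.03 0 0;0 0.06 0 0;0.005 0.088 0 0.044;0.008 0.11 0 0.089;0.01 0.131 0 0.133;0.01 0.153 0 0.178;0.009 0.175 0 0.222;0.006 0.197 0 0.267;0.002 0.218 0 0.311;-0.004 0.24 0 0.356;-0.011 0.26 0 0.4;-0.02 0.28 0 0.444;-0.03 0.3 0 0.489;-0.041 0.319 0 0.533;-0.054 0.336 0 0.578;-0.067 0.353 0 0.622;-0.082 0.369 0 0.667;-0.082 0.369 0 0.667;-0.082 0.369 0 0.667'
python3 - <<'E'
from h import *
f=grab_frame('top');cv2.imwrite('pics/t3.png',cv2.resize(f['pixels'][120:290,240:400],None,fx=3.5,fy=3.5,interpolation=cv2.INTER_CUBIC))
E
```

```text
time: 5.48
position: [0.512, 0.0307, 0.0629]
eef_rot: [[-0.653, 0.758, 0.0], [0.758, 0.653, 0.0], [-0.0, 0.0, -1.0]]
contact_force: [0.4, -1.1, -0.2]
gripper_width: 0.0004
grasp_force: 0.0
```

View pics/t3.png

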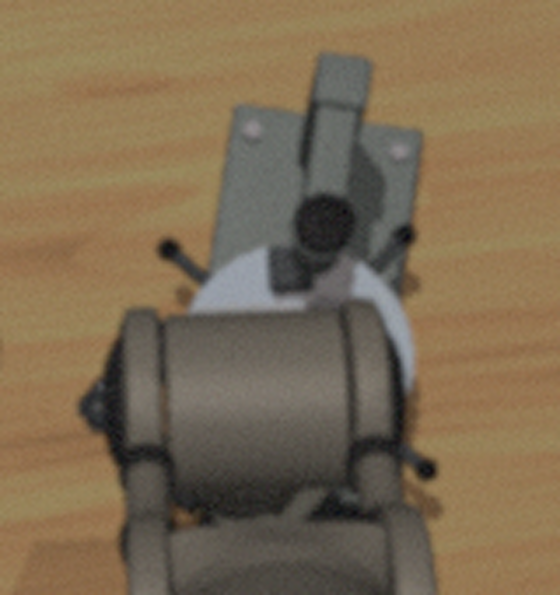

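The turntable has turned. The square die is now near the plunger, at crop (290,268), and the visible balls are at crop (170,248), (403,234) and (427,468). I'll work out the remaining angle.

```bash
cat >> h.py <<'E'
def spoke(f,bx):
    "refine ball centroids near given full-image pixels; give radius and angle about c0"
    for b in bx:
        x,y=np.round(b).astype(int)-7;q=f['pixels'][y:y+15,x:x+15].max(2)
        n,_,st,c=cv2.connectedComponentsWithStats((q<50).astype('uint8'))
        if n<2: print('none',q.min());continue
        i=1+np.argmax(st[1:,4]);w=onz(f,[c[i]+[x,y]],.062)[0,:2]-c0
        print(st[i,4],'r %.4f ang %.1f'%(np.linalg.norm(w),np.degrees(np.arctan2(w[1],w[0]))))
E
python3 - <<'E'
from h import *
f=grab_frame('top');spoke(f,np.array([(170,248),(403,234),(427,468)])/3.5+[240,120])
s=observe();p0=np.array(s['position']);R0=np.array(s['eef_rot'])
for th in(130.4,128,126,124,122,120,118.5,117): p,y=P(th,.024);print(th,rel(p,y,p0,R0))
E
```

```text
14 r 0.1080 ang 41.5
18 r 0.1073 ang -48.4
17 r 0.1074 ang -139.1
130.4 [-0.001  0.002 -0.004  0.003]
128 [ 0.002  0.015 -0.004  0.03 ]
126 [ 0.004  0.026 -0.004  0.052]
124 [ 0.006  0.037 -0.004  0.074]
122 [ 0.007  0.048 -0.004  0.097]
120 [ 0.008  0.058 -0.004  0.119]
118.5 [ 0.009  0.067 -0.004  0.136]
117 [ 0.009  0.075 -0.004  0.152]
```

```bash
python3 -m creep '0.002 0.015 0 0.03;0.004 0.026 0 0.052;0.006 0.037 0 0.074;0.007 0.048 0 0.097;0.008 0.058 0 0.119;0.009 0.067 0 0.136;0.009 0.072 0 0.147;0.009 0.072 0 0.147;0.009 0.072 0 0.147;0.009 0.072 0 0.147'
python3 - <<'E'
from h import *
f=grab_frame('top')
for b in (26.5+2,-61.5,-151.5):
    a=np.radians(b);px=proj(f,[np.r_[c0+.108*np.array([np.cos(a),np.sin(a)]),.062]]);spoke(f,px)
E
```

```text
time: 6.82
position: [0.5268, 0.0466, 0.0627]
eef_rot: [[-0.461, 0.888, 0.0], [0.888, 0.461, 0.0], [0.0, 0.0, -1.0]]
contact_force: [0.1, 0.1, -0.7]
gripper_width: 0.0006
grasp_force: 0.3
17 r 0.1080 ang 28.9
14 r 0.1068 ang -61.2
23 r 0.1067 ang -152.2
```

Square die measured at -16.5°, which is on target. I'll back off, rise, and check it with a clear view.

```bash
python3 -m creep '0 -0.04 0 0;0 -0.09 0 0;0 -0.09 -0.15 0;0 -0.09 -0.35 0;0 -0.09 -0.55 0;0.3 -0.3 -0.6 0;0.5 -0.5 -0.6 0;0.5 -0.5 -0.6 0;0.5 -0.5 -0.6 0'
python3 - <<'E'
from h import *
f=grab_frame('top')
for b in (28.5,118.5,-61.5,-151.5):
    a=np.radians(b);spoke(f,proj(f,[np.r_[c0+.108*np.array([np.cos(a),np.sin(a)]),.062]]))
cv2.imwrite('pics/t4.png',cv2.resize(f['pixels'][120:290,240:400],None,fx=3.5,fy=3.5,interpolation=cv2.INTER_CUBIC))
E
```

```text
time: 8.0
position: [0.3209, 0.1112, 0.2428]
eef_rot: [[-0.462, 0.887, -0.0], [0.887, 0.462, 0.0], [0.0, 0.0, -1.0]]
contact_force: [0.7, 0.3, 1.2]
gripper_width: 0.0005
grasp_force: 0.0
17 r 0.1080 ang 28.9
17 r 0.1079 ang 118.2
16 r 0.1072 ang -61.4
22 r 0.1070 ang -152.3
```

View pics/t4.png

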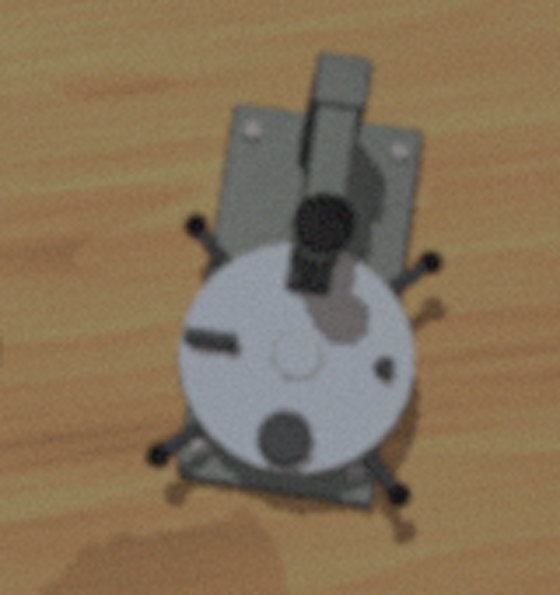

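The clear view shows the square die under the head at crop (310,275), with the round, bar and pin dies where they should be. The four spokes average to -16.65°. Next I'll triangulate the head from two views and work out the press move.

```bash
python3 - <<'E'
from h import *
L=[]
for n,P0,z in(('top',[.6425,-.0388],.19),('scene',[.6425,-.0388],.19)):
    f=grab_frame(n);e=proj(f,[np.r_[P0,z]])[0];x,y=np.round(e).astype(int)-12
    q=f['pixels'][y:y+25,x:x+25].max(2);k,_,st,c=cv2.connectedComponentsWithStats((q<45).astype('uint8'))
    i=1+np.argmax(st[1:,4]);px=c[i]+[x,y];print(n,e,px,st[i]);o,d=rays(f,[px]);L.append((o,d[0]/np.linalg.norm(d[0])))
A=sum(np.eye(3)-np.outer(d,d) for o,d in L);b=sum((np.eye(3)-np.outer(d,d))@o for o,d in L)
h=np.linalg.solve(A,b);print('head',h)
s=observe();p0=np.array(s['position']);R0=np.array(s['eef_rot'])
for z in(.243,.189): print(R0.T@(np.array([.6425,-.0388,z])-p0)/.3)
E
```

```text
top [332.94302993 182.45563163] [332.625      183.61538462] [  4   6  17  16 208]
scene [252.17023697 242.78727092] [253.07189542 244.21568627] [  7   7  13  14 153]
head [ 0.64293111 -0.03806781  0.18269166]
[-0.92915977  0.70965615  0.00237907]
[-0.92899878  0.70932553  0.1823787 ]
```

The head is at (0.643, -0.038), with its mid-height at about 0.183 m, consistent with the 0.190 m top. I'll move above it first, then press.

```bash
python3 -m creep '-0.15 0.11 0 0;-0.3 0.23 0 0;-0.45 0.34 0 0;-0.6 0.46 0 0;-0.75 0.57 0 0;-0.88 0.67 0 0;-0.93 0.71 0 0;-0.93 0.71 0 0;-0.93 0.71 0.05 0;-0.93 0.71 0.09 0;-0.93 0.71 0.09 0;-0.93 0.71 0.09 0'
python3 -m creep '0 0 0.02 0;0 0 0.03 0;0 0 0.04 0;0 0 0.05 0;0 0 0.06 0;0 0 0.07 0;0 0 0.08 0;0 0 0.088 0;0 0 0.094 0;0 0 0.094 0;0 0 0.094 0;0 0 0.094 0'
```

```text
time: 9.65
position: [0.6421, -0.0387, 0.2161]
eef_rot: [[-0.461, 0.887, 0.001], [0.887, 0.461, -0.0], [-0.0, 0.001, -1.0]]
contact_force: [0.1, -0.3, 0.3]
gripper_width: 0.0008
grasp_force: 0.0
time: 11.15
position: [0.6424, -0.0389, 0.1892]
eef_rot: [[-0.461, 0.888, 0.002], [0.888, 0.461, -0.0], [-0.001, 0.002, -1.0]]
contact_force: [-0.4, 1.0, 11.7]
gripper_width: 0.0005
grasp_force: 5.8
```

```bash
python3 -m creep '0 0 0.003 0;0 0 0.006 0;0 0 0.006 0;0 0 0.006 0'
```

```text
time: 11.65
position: [0.6425, -0.0389, 0.1891]
eef_rot: [[-0.461, 0.888, 0.003], [0.888, 0.461, -0.001], [-0.002, 0.003, -1.0]]
contact_force: [-4.3, 1.0, 21.3]
gripper_width: 0.0006
grasp_force: 10.0
```

The force went up while the height stayed the same, so the plunger is on its stop. I'll retract straight up, move away and check.

```bash
python3 -m creep '0 0 -0.03 0;0 0 -0.1 0;0 0 -0.2 0;0.2 -0.15 -0.25 0;0.4 -0.3 -0.25 0;0.6 -0.46 -0.25 0;0.8 -0.6 -0.25 0;0.9 -0.7 -0.25 0;0.9 -0.7 -0.25 0;0.9 -0.7 -0.25 0'
python3 - <<'E'
from h import *
f=grab_frame('top')
for b in (28.5,118.5,-61.5,-151.5):
    a=np.radians(b);spoke(f,proj(f,[np.r_[c0+.108*np.array([np.cos(a),np.sin(a)]),.062]]))
g=grab_frame('scene');cv2.imwrite('pics/s4.png',cv2.resize(g['pixels'][180:360,120:420],None,fx=2.6,fy=2.6))
q=[]
for n,fr in(('top',f),('scene',g)):
    x,y=np.round(proj(fr,[[.6425,-.0388,.17]])[0]).astype(int)-12
    k,_,st,c=cv2.connectedComponentsWithStats((fr['pixels'][y:y+25,x:x+25].max(2)<45).astype('uint8'))
    i=1+np.argmax(st[1:,4]);o,d=rays(fr,[c[i]+[x,y]]);q.append((o,d[0]/np.linalg.norm(d[0])))
M=[np.eye(3)-np.outer(d,d) for o,d in q];print('head',np.linalg.solve(sum(M),sum(m@o for m,(o,d) in zip(M,q))))
E
```

```text
time: 12.9
position: [0.3295, 0.1045, 0.2605]
eef_rot: [[-0.462, 0.887, -0.001], [0.887, 0.462, -0.0], [0.0, -0.001, -1.0]]
contact_force: [0.1, 0.1, 0.2]
gripper_width: 0.0007
grasp_force: 0.0
17 r 0.1080 ang 28.9
18 r 0.1076 ang 118.2
16 r 0.1069 ang -61.4
21 r 0.1070 ang -152.1
head [ 0.6413684  -0.03657356  0.15916119]
```

View pics/s4.png

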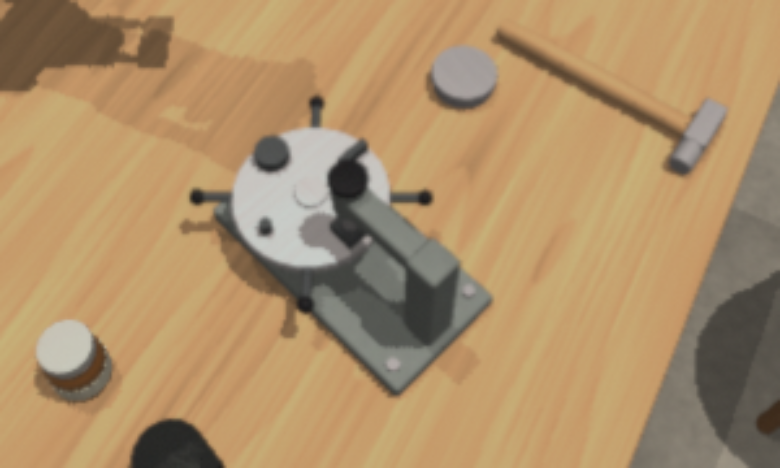

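The head at (348,180) has dropped about 20 mm, and the square die sits under it at (348,230). The spokes have not moved and the bystanders are undisturbed.

```bash
python3 -c "from cell import *; print(hand_in())"
```

```text
the job is handed in; nothing more can be done
None
```

The square die is centred under the plunger, the plunger is pressed down to its stop on it, the arm is clear of everything, and the job is handed in (no verdict was returned).

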